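# Walk a heavy steel block up to its stop and lock the hold-down

### The arm

A 7-joint arm with a two-finger parallel gripper is mounted at the origin on the work surface. World frame = base frame: x ahead of the robot, y to its left, z up, the work surface at z = 0. Lengths are in m, angles in rad, forces in N, time in s.
With the tool pointing down it reaches from about 0.4 to 0.85 m from the base axis. Payload 10.4 kg.
Tool frame: the origin (TCP) lies at the very end of the fingers, on their centre line; the grasp point (between the pads) lies 19 mm behind it (manip.tcp_to_grasp is the z of the grasp point in the tool frame, in m); z points along the fingers, x is the direction in which the jaws open and shut, and the axes are right-handed (so a half turn about z gives the same grasp; the last joint's range is limited). The gripper opens to 85 mm and grips with 20 to 120 N. Pads are 22 mm wide; open, the fingers measure 114 mm over their backs; the gripper's body (76 mm by 85 mm) begins 54 mm behind the grasp point. The pads swing forward as they close: fully open they stand 13 mm farther back than shut.
Start: joints at [1.174, 0.332, -0.065, 1.46, 0.022, 1.35, -0.088], TCP at [0.228, -0.582, 0.231] pointing down, gripper open.
Joint ranges: [-2.6, 2.6], [-0.5, 2.12], [-1.47, 1.34], [0.16, 2.42], [-1.27, 4.41], [0.06, 2.06], [-2.6, 2.6]. Speed limits (rad/s): [2.22, 2.22, 2.79, 2.79, 3.14, 3.14, 3.14].

### API

Orientations are given as a unit quaternion [x, y, z, w].
In Python, from workcell import manip gives the robot as it stands.
- The arm moves only by the tool servo_tool, never from a script. Its argument "moves" is a list of rows, each an object with "travel": the shift along the tool's x, y, z in mm, a list of three; "dr": the turn, a rotation vector about the tool's x, y, z in degrees, a list of three. A call has 1 to 12 rows; each row shifts and turns the commanded pose from where the row before left it, along the tool's axes as they then stand; what a row does not reach is not made up. A row lasts 1/8 s, in which the tool goes at most 62.5 mm and 10.7 degrees, less where a joint would pass 70% of its speed; a pose out of reach is approached as far as the arm can. A call is refused whole if a number of a shift passes 62.5 or a number of a turn 10.7, either way. A call with a gripper value outside its range is refused whole. "claw" is the closure, from 0 (fully open) to 1 (shut), set as the call begins (left out, the last holds). The fingers move at their own pace and stop on an object; "squeeze" is the grip in N (left out, the last holds). Time passes only in rows, so rows that do not move let the fingers close. It gives the time, the measured TCP pose, the force and the opening at its end, in the units of the state.
- manip.get_obs(): the state, without advancing time (a new reading comes with each control period).
- manip.camera(name): name is "scene" or "side" or "wrist"; returns the picture (400x640x3 uint8, blue, green, red); there is no depth.
- manip.calibration(name): a dict with "intrinsics" (3x3 intrinsics, pixels), "view" (4x4, takes a point from world to camera coordinates). Camera axes: x right, y down, z forward; pixel columns grow to the right and rows downward; lengths in m; the calibration is good to about 2 mm. A picture is of the moment at which its call begins: read the wrist's pose just before it. calibration takes no time and is no camera call; for the wrist camera it gives the pose at the moment of the call.
- manip.hand_in(): hands the job in, once; it reports no verdict.
The state is a dict: "clock": time; "joint_pos": joint angles; "joint_velocities": joint speeds; "tau": joint torques, N m; "position": TCP position; "ee_rot": TCP orientation; "ft_force": force on the tool from outside, world axes, zero at the start; "torque": the same for the moment, N m; "grip_width": opening from 0.0 (shut) to 1.0 (fully open).
Only numpy, scipy, OpenCV 4.12 (cv2) and the standard library are available. Lean on these libraries where they do the work, as an engineer would, in place of code of your own. Each camera call takes 0.05 s, during which the arm holds its last target. There are 200 camera calls.

### The job

Walk the heavy steel block up to the stop bar by pushing the two ends of its rear face in turn, starting with the end nearer the robot: swing each end at least 2 cm ahead of the other, twice each, then bring the block flush against the bar, roughly centred on it, without ramming it. Then turn the black knob until its steel arm points straight back over the middle of the block, square to the bar, and pull the knob fully up to lock it. Leave the other things on the table where they are and let go at the end.

Things in the scene. Friction and masses are not known exactly. Their poses are not given: they have to be found in the camera images.
- block: heavy dark steel block, 2 to 3 kg, 160 mm long (its y), 95 deep (x), 60 high; too wide to grasp. Origin: centre of underside; x towards the stop bar. Rear face at x = -47.5 mm, end nearer the robot at y = +80. It starts 108 to 130 mm short of the bar: room for four swings of 20 to 25 mm lead. 8 to 18 N on one end of the rear face swings that end ahead about a pivot near the other; its slip is hidden
- nest: fixed steel fixture: stop bar 210 mm long (y), 30 thick (x 0 to 30), 40 high, and behind its middle (x = 45, y = 0) a post with swing arm and knob. Origin on the table under the middle of the bar's contact face (x = 0); x is the way the block travels (about the robot's left), y along the bar towards the robot. Block home: its origin at x = -47.5 mm here, axes parallel
- mitre (a point): a point on top of the contact face of the bar, 40 mm above the fixture's origin; its axes are those of the fixture turned +45 degrees about z (only a reference for measuring which end of the block is ahead)
- swing_arm (a joint): angle of the flat steel arm (28 wide, 12 thick, underside 67 mm above the table, so it clears the block; reaches 107 mm from the post) about the post's vertical axis. 0: along the bar towards the robot (fixture +y); grows anticlockwise seen from above; 1.571: straight back over the block (fixture -x). Range 0 to 2.0, starts at 0.25 to 0.6; light friction, stays where left
- lock_knob (a joint): how far the knob is pulled up: 0 pushed in, 0.012 m fully up against its stop (locked). Needs about 6 N; stays where left. The knob turns the arm at any height; keep it pushed in while turning
- knob_grip (a point): where to grip the black knob: centre of its upright bar handle, on the axis of the post, 106.5 mm above the table when pushed in. The handle is 64 mm long along the arm, 16 mm thick and 30 mm high (z from 89.5 to 119.5 mm). Below it is a 26 mm hub down to the arm.
- swing_tip (a point): on the swing arm, mid-thickness, 90 mm from the post's axis: the direction from the knob to this point is that of the arm and of the knob's handle
- cube_frame: bystander: black welded open cube frame, 100 mm
- hammer: bystander: hammer lying on the table
- tin: bystander: small jar, 60 mm across and 55 mm high
- flat_bar: bystander: flat steel bar 220 x 30 x 8 mm
- tube_offcut: bystander: offcut of square steel tube, 120 x 50 x 50 mm, lying
- clamp_pliers: bystander: locking clamp pliers lying flat, about 200 mm long, 18 mm high
Mind the look-alikes: they are no part of the job. Leave any purple or red look-alike of the block alone.

How it is judged:
On the way, in this order (a step that is already met when the one before it is completed fails the run):
1. the end of the block nearer the robot is swung ahead of the other (block turned clockwise by more than 0.10 rad, a 16 mm lead) (angle between the x axis of block and the x axis of mitre, either way round above 0.885398 rad), for 0.1 s.
2. then the other end is swung ahead by as much (angle between the x axis of block and the x axis of mitre, either way round below 0.685398 rad), for 0.1 s.
3. then the nearer end again (angle between the x axis of block and the x axis of mitre, either way round above 0.885398 rad), for 0.1 s.
4. then the other end again (angle between the x axis of block and the x axis of mitre, either way round below 0.685398 rad), for 0.1 s.
5. the block is home: flush against the stop bar (x of block in the frame of nest above -0.0515 m and angle between the x axis of block and the x axis of nest, either way round below 0.03 rad and y of block in the frame of nest between -0.03 and 0.03 m), for 0.2 s.
6. the knob is turned so that the arm points straight over the block (within 0.12 rad), still pushed in (value of joint swing_arm between 1.4508 and 1.6908 rad and value of joint lock_knob below 0.006 m), for 0.1 s.
7. the knob is pulled up at least 9 mm (value of joint swing_arm between 1.4508 and 1.6908 rad and value of joint lock_knob above 0.009 m), for 0.2 s.
At the end, for the whole second after the job is handed in: The block stands at rest, its front face against the stop bar (within 4 mm, square within 0.03 rad, centred within 30 mm), the swing arm points straight back over it (1.571 rad within 0.12) and the knob is pulled up by at least 9 mm of its 12 mm; the robot touches nothing (all of step 5 and all of step 7 and linear speed of block below 0.01 m/s).
It fails at once if the block is tipped (more than 0.2 rad) (angle between block's own z axis and vertical above 0.2 rad).
It fails at once if the block is rammed into the stop bar with more than 80 N (contact force between block and nest above 80 N).
It fails at once if a bystander is shifted by more than 30 mm (distance of any of cube_frame, hammer, tin, flat_bar, tube_offcut, clamp_pliers from where it was at the start of the episode above 0.03 m).
It also fails if it takes over 67 s, if anything falls off the work surface, if the arm or the gripper's body presses on something with over 40 N, if the wrist force passes 120 N, or if a joint passes its speed limit or range.

## Working session

There is one attempt and no reset: what is moved stays moved. The work goes in short steps, Python scripts to look and compute and a tool call to move; the robot and the scene stay as the last step left them, time stands still between calls to the robot, and variables do not carry over. Pictures are saved under pics/ and viewed, on a budget of 10 in all, crops included, one or two more only if the job needs it, and the job is handed in when it is done.

Besides the shell and the picture viewer there is one more tool, called after ">>>" by a JSON object that holds its "api" and its "payload", one argument or row to a line. servo_tool: Moves the arm, as the interface text tells. Its arguments: {"type":"object","properties":{"moves":{"type":"array","items":{"type":"object","properties":{"travel":{"type":"array","items":{"type":"number"}},"dr":{"type":"array","items":{"type":"number"}}}}},"claw":{"type":"number"},"squeeze":{"type":"number"}},"required":["moves"]}

```bash
ls; mkdir -p pics
python3 - <<'E'
from workcell import manip
import cv2,numpy as np
o=manip.get_obs();print({k:np.round(v,3).tolist() for k,v in o.items()}, manip.tcp_to_grasp)
for n in ("scene","side"):
    cv2.imwrite(f"pics/{n}0.png",manip.camera(n))
    c=manip.calibration(n);print(n,np.round(c["intrinsics"],1).tolist(),np.round(c["view"],3).tolist())
E
```

```text
pics
{'clock': 0.0, 'joint_pos': [1.174, 0.333, -0.065, 1.461, 0.022, 1.35, -0.088], 'joint_velocities': [0.002, -0.0, -0.0, 0.0, 0.001, 0.0, 0.0], 'tau': [0.0, -62.545, 0.049, -39.16, 0.016, 0.01, -0.0], 'position': [0.228, -0.581, 0.231], 'ee_rot': [0.826, -0.563, -0.001, -0.0], 'ft_force': [-0.951, -0.029, 0.42], 'torque': [-0.014, 0.004, -0.001], 'grip_width': 1.001} -0.0187
scene [[394.8, 0.0, 314.8], [0.0, 394.8, 196.3], [0.0, 0.0, 1.0]] [[-0.819, 0.574, 0.018, 0.474], [0.428, 0.631, -0.647, -0.167], [-0.383, -0.522, -0.763, 1.148], [0.0, 0.0, 0.0, 1.0]]
side [[432.8, 0.0, 315.8], [0.0, 432.8, 202.7], [0.0, 0.0, 1.0]] [[-0.716, -0.699, 0.001, 0.378], [-0.503, 0.514, -0.695, 0.347], [0.485, -0.498, -0.719, 0.794], [0.0, 0.0, 0.0, 1.0]]
```

View pics/scene0.png

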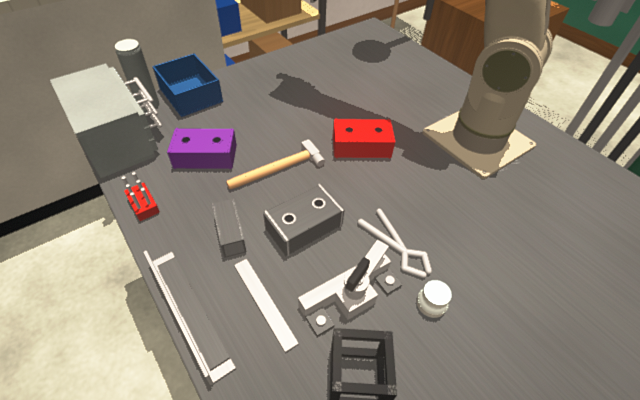

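View pics/side0.png

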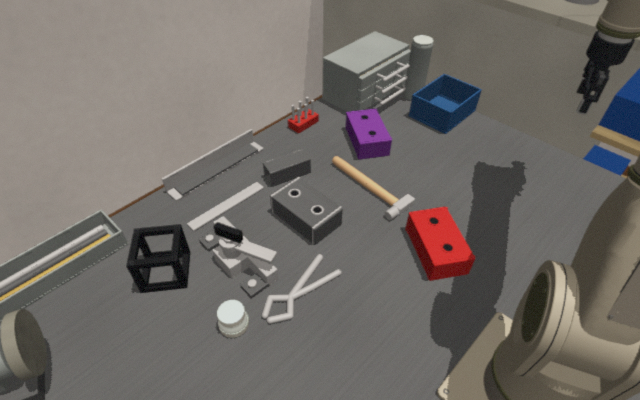

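Scene view: block at (265–343, 187–250), nest at (300–390, 245–330) with knob at about (357,272), and the hammer behind the block at (230–322, 142–188). I'll enlarge both views to pick corners.

```bash
cat > h.py <<'E'
import numpy as np,cv2
from workcell import manip
def ray(n,uv,z,c=None):
    c=c or manip.calibration(n);K=np.array(c["intrinsics"]);V=np.array(c["view"])
    d=V[:3,:3].T@np.linalg.inv(K)@np.array([uv[0],uv[1],1.]);o=-V[:3,:3].T@V[:3,3]
    return o+d*(z-o[2])/d[2]
def tri(a,b):
    A=[]
    for n,uv in (("scene",a),("side",b)):
        c=manip.calibration(n);P=np.array(c["intrinsics"])@np.array(c["view"])[:3]
        A+= [uv[0]*P[2]-P[0],uv[1]*P[2]-P[1]]
    X=np.linalg.svd(np.array(A))[2][-1];return X[:3]/X[3]
E
python3 - <<'E'
import cv2,numpy as np
a=cv2.imread('pics/scene0.png')[140:340,225:405];b=cv2.imread('pics/side0.png')[150:310,180:360]
f=lambda i:np.clip(cv2.resize(i,None,fx=4.4,fy=4.4,interpolation=cv2.INTER_CUBIC).astype(float)*1.6,0,255).astype('uint8')
a=cv2.resize(a,None,fx=3,fy=3,interpolation=cv2.INTER_CUBIC)
b=cv2.resize(b,None,fx=3,fy=3,interpolation=cv2.INTER_CUBIC)
cv2.imwrite('pics/a.png',np.clip(a*1.5,0,255).astype('uint8'))
cv2.imwrite('pics/b.png',np.clip(b*1.5,0,255).astype('uint8'))
E
```

```text
(no output)
```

View pics/a.png

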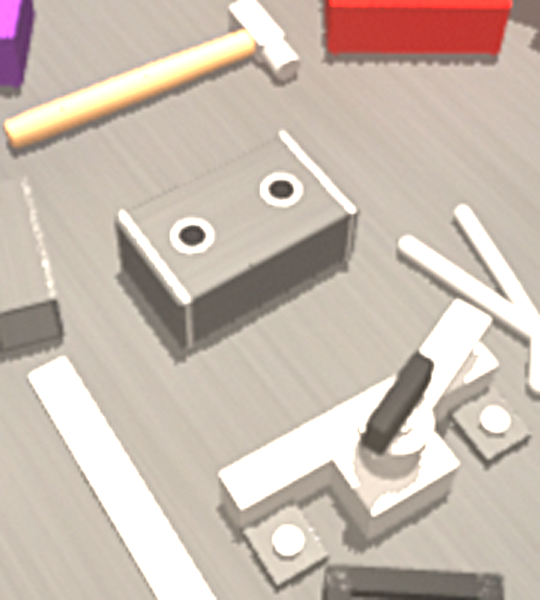

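View pics/b.png

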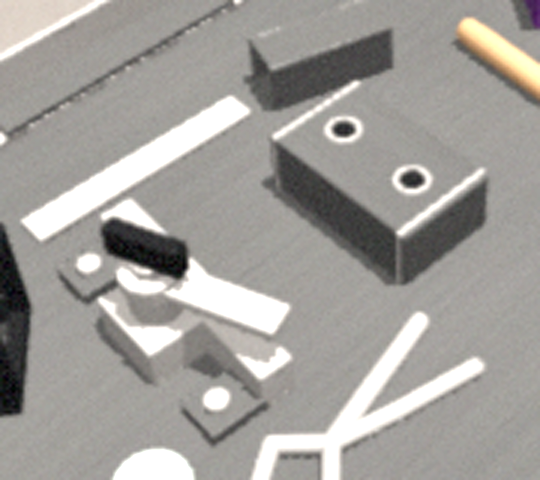

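Run:
```python
from h import *
S=lambda u,v:(u/3+225-.33,v/3+140-.33); D=lambda u,v:(u/3+180-.33,v/3+150-.33)
r=lambda x:np.round(x*1000,1)
names=["rf","rn","fn","ff"]
s=[(122,213),(282,133),(354,211),(187,300)];d=[(358,84),(485,172),(400,233),(273,137)]
P=[]
for n,a,b in zip(names,s,d):
    p=ray("scene",S(*a),.06);q=ray("side",D(*b),.06);P.append((p+q)/2);print(n,r(p),r(q),r(tri(S(*a),D(*b))))
P=np.array(P)
print("centre",r(P.mean(0)),"len",r(np.linalg.norm(P[0]-P[1])),r(np.linalg.norm(P[2]-P[3])),"dep",r(np.linalg.norm(P[1]-P[2])))
v=P[2]+P[3]-P[0]-P[1];print("heading x",np.arctan2(v[1],v[0]));v=P[1]-P[0]+P[2]-P[3];print("heading y",np.arctan2(v[1],v[0]))
for n,a in(("bar far",(221,473)),("bar mid",(390,378)),("bar near back",(497,365))):print(n,r(ray("scene",S(*a),.04)))
for n,a in(("near contact?",(290,355)),("bar near back",(262,385))):print("side",n,r(ray("side",D(*a),.04)))
print("knob",r(tri(S(398,400),D(145,246))),r(ray("scene",S(398,396),.112)),r(ray("side",D(145,244),.112)))
print("arm tip corners scene",[r(ray("scene",S(*a),.079)) for a in((457,300),(491,317))],"side",[r(ray("side",D(*a),.079)) for a in((290,308),(272,333))])
print("bolts",[r(ray("scene",S(*a),.015)) for a in((288,540),(494,419))],[r(ray("side",D(*a),.015)) for a in((89,263),(216,399))])
print("hammer",[r(ray("scene",S(*a),.02)) for a in((285,70),(255,45),(10,135))],"tube",r(ray("scene",S(55,300),.05)),"plier",[r(ray("scene",S(*a),.015)) for a in((405,243),(463,210))])
```

```text
rf [664.5 -74.2  60. ] [659.7 -72.7  60. ] [663.2 -76.4  55.9]
rn [518.5 -72.7  60. ] [513.2 -71.6  60. ] [516.1 -75.5  55.3]
fn [519.4  22.2  60. ] [516.6  21.5  60. ] [518.   20.4  57.6]
ff [666.3  19.2  60. ] [663.6  20.4  60. ] [665.6  18.5  57.7]
centre [590.2 -26.   60. ] len 146.3 146.9 dep 94.0
heading x 1.543889882337861
heading y 3.1301007066903357
bar far [714.1 134.5  40. ]
bar mid [578.3 141.7  40. ]
bar near back [509.7 176.2  40. ]
side near contact? [504.1 147.4  40. ]
side bar near back [499.1 178.5  40. ]
knob [612.2 182.9 102.9] [614.3 183.5 112. ] [606.4 186.2 112. ]
arm tip corners scene [array([518.7, 135.6,  79. ]), array([508.6, 159.4,  79. ])] side [array([511.7, 137.2,  79. ]), array([504.4, 160.5,  79. ])]
bolts [array([697.7, 188.1,  15. ]), array([527.4, 198.7,  15. ])] [array([698. , 188.5,  15. ]), array([528.1, 199.9,  15. ])]
hammer [array([ 451.2, -161. ,   20. ]), array([ 455.1, -202. ,   20. ]), array([ 686.2, -227.2,   20. ])] tube [740.9 -39.9  50. ] plier [array([481.4,  43.8,  15. ]), array([421.8,  44.5,  15. ])]
```

The geometry agrees with the given sizes. The nest origin is at about (609, 141) with its x-heading at 1.508 rad. The block centre is at about (590, -26), heading about 1.55, which leaves a 120 mm gap. The knob is at (612, 185) and the arm at about 0.42 rad. Next: shut the claw and turn the tool square to the bar.

>>> {"api": "servo_tool", "payload": {
  "claw": 1,
  "moves": [
    {"travel":[0,0,0],"dr":[0,0,-9.3]},
    {"travel":[0,0,0],"dr":[0,0,-9.3]},
    {"travel":[0,0,0],"dr":[0,0,-9.3]},
    {"travel":[0,0,0],"dr":[0,0,-9.3]},
    {"travel":[0,0,0],"dr":[0,0,-9.3]},
    {"travel":[0,0,0],"dr":[0,0,-9.3]},
    {"travel":[0,0,0],"dr":[0,0,-9.2]},
    {"travel":[0,0,0],"dr":[0,0,0]}
  ]
}}

```text
clock: 1.1
position: [0.2281, -0.5817, 0.2309]
ee_rot: [0.999, -0.032, -0.0, -0.0]
ft_force: [0.2, 0.3, -0.1]
grip_width: 0.0
```

```bash
cat >> h.py <<'E'
from scipy.spatial.transform import Rotation as R
TH=1.508; O=np.array([609,141.,0]); n=np.array([np.cos(TH),np.sin(TH),0]); m=np.array([-n[1],n[0],0])
def rot(): return R.from_quat(manip.get_obs()["ee_rot"]).as_matrix()
def delta(p): return np.round(rot().T@(np.array(p)-np.array(manip.get_obs()["position"])*1000),1)
def nest(x,y,z): return O+n*x+m*y+np.array([0,0,z])
def where():
    o=manip.get_obs();p=np.array(o["position"])*1000-O;f=np.array(o["ft_force"])
    print("t",round(o["clock"],2),"nest xyz",np.round([p@n,p@m,p[2]],1),"F n,m,z",np.round([f@n,f@m,f[2]],1),"w",round(o["grip_width"],3))
E
python3 - <<'E'
from h import *
print(np.round(rot(),3)); print(np.degrees(np.arctan2(*rot()[[1,0],1]))-np.degrees(TH)); where(); print(delta([524,-118,231]),delta([524,-118,20]))
E
```

```text
[[ 0.998 -0.064 -0.   ]
 [-0.064 -0.998  0.001]
 [-0.    -0.001 -1.   ]]
-180.05099987858944
t 1.1 nest xyz [-745.2  334.8  230.9] F n,m,z [ 0.3 -0.2 -0.1] w 0.0
[ 2.658e+02 -4.816e+02  2.000e-01] [ 265.9 -481.5  211.2]
```

>>> {"api": "servo_tool", "payload": {
  "moves": [
    {"travel":[26.6,-48,0]},
    {"travel":[26.6,-48,0]},
    {"travel":[26.6,-48,0]},
    {"travel":[26.6,-48,0]},
    {"travel":[26.6,-48,0]},
    {"travel":[26.6,-48,0]},
    {"travel":[26.6,-48,0]},
    {"travel":[26.6,-48,0]},
    {"travel":[26.6,-48,0]},
    {"travel":[26.6,-48,0]},
    {"travel":[0,0,0]}
  ]
}}

```text
$.moves[0]: bad value
```

>>> {"api": "servo_tool", "payload": {
  "moves": [
    {"travel":[0,0,45]},
    {"travel":[0,0,45]},
    {"travel":[0,0,45]},
    {"travel":[0,0,45]},
    {"travel":[0,0,31]},
    {"travel":[0,-8,0]},
    {"travel":[0,-8,0]},
    {"travel":[0,0,0]}
  ]
}}

```text
$.moves[0]: bad value
```

```bash
python3 -c "
from h import *
where(); print(rot().round(3))"
```

```text
t 1.1 nest xyz [-745.2  334.8  230.9] F n,m,z [ 0.3 -0.2 -0.1] w 0.0
[[ 0.998 -0.064 -0.   ]
 [-0.064 -0.998  0.001]
 [-0.    -0.001 -1.   ]]
```

Each row needs "dr" as well.

>>> {"api": "servo_tool", "payload": {
  "moves": [
    {"travel":[26.6,-48,0],"dr":[0,0,0]},
    {"travel":[26.6,-48,0],"dr":[0,0,0]},
    {"travel":[26.6,-48,0],"dr":[0,0,0]},
    {"travel":[26.6,-48,0],"dr":[0,0,0]},
    {"travel":[26.6,-48,0],"dr":[0,0,0]},
    {"travel":[26.6,-48,0],"dr":[0,0,0]},
    {"travel":[26.6,-48,0],"dr":[0,0,0]},
    {"travel":[26.6,-48,0],"dr":[0,0,0]},
    {"travel":[26.6,-48,0],"dr":[0,0,0]},
    {"travel":[26.6,-48,0],"dr":[0,0,0]},
    {"travel":[0,0,0],"dr":[0,0,0]}
  ]
}}

```text
clock: 2.48
position: [0.5253, -0.1144, 0.2313]
ee_rot: [1.0, -0.03, 0.0, -0.001]
ft_force: [-1.1, -1.0, 0.2]
grip_width: 0.002
```

```bash
python3 -c "
from h import *
where(); print(delta([524,-118,18]))"
```

```text
t 2.48 nest xyz [-260.2   67.5  231.3] F n,m,z [-1.1  1.1  0.2] w 0.002
[ -1.2   4.1 213.3]
```

>>> {"api": "servo_tool", "payload": {
  "moves": [
    {"travel":[0,0,45],"dr":[0,0,0]},
    {"travel":[0,0,45],"dr":[0,0,0]},
    {"travel":[0,0,45],"dr":[0,0,0]},
    {"travel":[0,0,45],"dr":[0,0,0]},
    {"travel":[0,0,33],"dr":[0,0,0]},
    {"travel":[-3,-8,0],"dr":[0,0,0]},
    {"travel":[0,-8,0],"dr":[0,0,0]},
    {"travel":[0,-4,0],"dr":[0,0,0]},
    {"travel":[0,0,0],"dr":[0,0,0]}
  ]
}}

```text
clock: 3.6
position: [0.5227, -0.099, 0.0195]
ee_rot: [1.0, -0.031, 0.001, 0.0]
ft_force: [-0.7, -1.0, -0.5]
grip_width: -0.002
```

>>> {"api": "servo_tool", "payload": {
  "moves": [
    {"travel":[0,-4,0],"dr":[0,0,0]},
    {"travel":[0,-4,0],"dr":[0,0,0]},
    {"travel":[0,-4,0],"dr":[0,0,0]},
    {"travel":[0,-4,0],"dr":[0,0,0]}
  ]
}}

```text
clock: 4.1
position: [0.5228, -0.0844, 0.0183]
ee_rot: [1.0, -0.032, -0.0, 0.001]
ft_force: [-1.6, -12.2, 2.6]
grip_width: -0.001
```

```bash
python3 -c "
from h import *
where()"
```

```text
t 4.1 nest xyz [-230.3   71.9   18.3] F n,m,z [-12.3   0.9   2.6] w -0.001
```

>>> {"api": "servo_tool", "payload": {
  "moves": [
    {"travel":[0,-4,0],"dr":[0,0,0]},
    {"travel":[0,-4,0],"dr":[0,0,0]},
    {"travel":[0,-4,0],"dr":[0,0,0]},
    {"travel":[0,-4,0],"dr":[0,0,0]},
    {"travel":[0,-4,0],"dr":[0,0,0]},
    {"travel":[0,-4,0],"dr":[0,0,0]},
    {"travel":[0,0,0],"dr":[0,0,0]}
  ]
}}

```text
clock: 4.97
position: [0.5229, -0.0637, 0.0181]
ee_rot: [0.999, -0.033, -0.002, 0.003]
ft_force: [-6.3, -14.0, 6.9]
grip_width: 0.001
```

```bash
python3 -c "
from h import *
where()
a=manip.camera('scene')[140:340,225:405];b=manip.camera('side')[130:330,180:360]
f=lambda i:np.clip(cv2.resize(i,None,fx=2.2,fy=2.2,interpolation=cv2.INTER_CUBIC)*1.5,0,255).astype('uint8')
cv2.imwrite('pics/c.png',np.hstack([f(a),f(b)]))"
```

```text
t 4.97 nest xyz [-209.7   73.1   18.1] F n,m,z [-14.3   5.4   6.9] w 0.001
```

View pics/c.png

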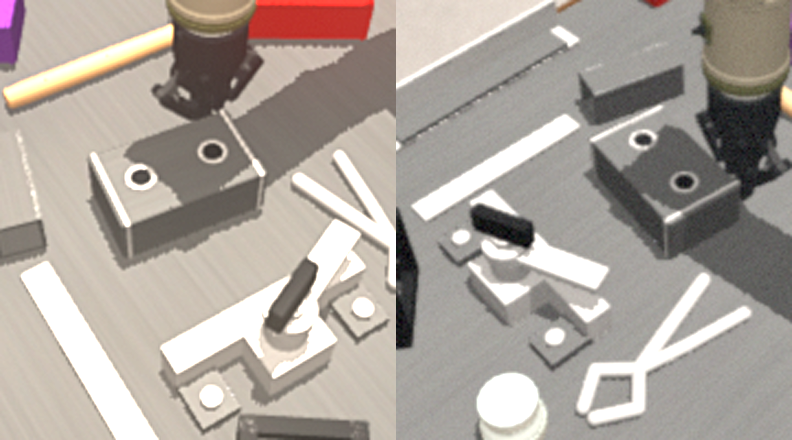

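```bash
cat >> h.py <<'E'
def centre(g,uv,r=5):
    u,v=map(int,np.round(uv)); 
    for _ in range(3):
        w=g[v-r:v+r+1,u-r:u+r+1].astype(float); lo=w.min(); k=np.clip(lo+25-w,0,None)
        if w.shape!=(2*r+1,2*r+1): break
        yy,xx=np.mgrid[-r:r+1,-r:r+1]; k[(xx**2+yy**2)>r*r+1]=0
        c=np.array([u+(k*xx).sum()/k.sum(),v+(k*yy).sum()/k.sum()]); u,v=map(int,np.round(c))
    return c
def pose(imgs,guess):
    out=[]
    for nm in ("scene","side"):
        g=cv2.cvtColor(imgs[nm],cv2.COLOR_BGR2GRAY); c=[centre(g,q) for q in guess[nm]]
        f,k=[ray(nm,q,.058)*1000 for q in c]; d=k-f; mid=(f+k)/2
        out.append([*(np.array([(mid-O)@n,(mid-O)@m])),np.linalg.norm(d),np.arctan2(d[1],d[0])%(2*np.pi)-np.pi/2-TH])
        print(nm,np.round(c,1).tolist(),"block nest x,y %.1f %.1f sep %.1f ang %.3f"%tuple(out[-1]))
    a=np.mean(out,0);print("mean x,y,ang",a[:2].round(1),a[3].round(3));return a
def look(x,y,ang,dump=True):  # predicted block pose in nest -> measured
    imgs={k:manip.camera(k) for k in("scene","side")}; guess={}
    by=np.array([np.cos(TH+ang+np.pi/2),np.sin(TH+ang+np.pi/2),0])
    for nm in imgs:
        c=manip.calibration(nm);g=[]
        for s in(-33,33):
            P=(nest(x,y,58)+by*s)/1000;q=np.array(c["intrinsics"])@(np.array(c["view"])[:3]@np.append(P,1));g.append(q[:2]/q[2])
        guess[nm]=g
    return pose(imgs,guess)
E
python3 - <<'E'
from h import *
i0={k:cv2.imread(f'pics/{k}0.png') for k in("scene","side")}
pose(i0,{"scene":[(192/3+225,236/3+140),(281/3+225,190/3+140)],"side":[(343/3+180,129/3+150),(412/3+180,180/3+150)]})
i1={k:manip.camera(k) for k in("scene","side")}
pose(i1,{"scene":[(142/2.2+225,178/2.2+140),(213/2.2+225,152/2.2+140)],"side":[(247/2.2+180,139/2.2+130),(288/2.2+180,181/2.2+130)]})
E
```

```text
scene [[288.8, 217.9], [318.3, 202.7]] block nest x,y -169.9 7.0 sep 79.7 ang 0.048
side [[294.1, 192.8], [317.0, 209.5]] block nest x,y -168.6 7.9 sep 80.0 ang 0.051
mean x,y,ang [-169.3    7.5] 0.049
scene [[288.7, 220.0], [321.2, 208.3]] block nest x,y -158.7 3.9 sep 80.0 ang -0.110
side [[291.9, 193.2], [310.6, 212.4]] block nest x,y -157.4 5.2 sep 79.9 ang -0.107
mean x,y,ang [-158.1    4.6] -0.109
```

>>> {"api": "servo_tool", "payload": {
  "moves": [
    {"travel":[0,-3,0],"dr":[0,0,0]},
    {"travel":[0,-3,0],"dr":[0,0,0]},
    {"travel":[0,0,0],"dr":[0,0,0]},
    {"travel":[0,6,0],"dr":[0,0,0]},
    {"travel":[0,12,0],"dr":[0,0,0]},
    {"travel":[0,12,0],"dr":[0,0,0]},
    {"travel":[0,0,0],"dr":[0,0,0]}
  ]
}}

```text
clock: 6.05
position: [0.5229, -0.0846, 0.0182]
ee_rot: [0.999, -0.032, -0.0, 0.0]
ft_force: [-0.2, -0.4, -0.1]
grip_width: -0.005
```

```bash
sed -i 's/(-33,33)/(-40,40)/' h.py; python3 -c "
from h import *
where();a=look(-156,4.6,-.145)
p=np.array(a[:2])+np.array([np.sin(a[3]),-np.cos(a[3])])*66-47.5*np.array([np.cos(a[3]),np.sin(a[3])]);print('far push face pt nest',p.round(1))"
```

```text
t 6.05 nest xyz [-230.6   71.8   18.2] F n,m,z [-0.4  0.2 -0.1] w -0.005
scene [[288.6, 220.6], [321.8, 209.8]] block nest x,y -155.8 2.9 sep 80.3 ang -0.146
side [[291.1, 193.1], [308.8, 213.0]] block nest x,y -154.5 3.6 sep 80.4 ang -0.147
mean x,y,ang [-155.2    3.3] -0.147
far push face pt nest [-211.8  -55.1]
```

>>> {"api": "servo_tool", "payload": {
  "moves": [
    {"travel":[10,8,0],"dr":[0,0,0]},
    {"travel":[40,0,0],"dr":[0,0,0]},
    {"travel":[40,0,0],"dr":[0,0,0]},
    {"travel":[40,0,0],"dr":[0,0,0]},
    {"travel":[0,0,0],"dr":[0,0,0]},
    {"travel":[0,-8,0],"dr":[0,0,0]},
    {"travel":[0,-4,0],"dr":[0,0,0]},
    {"travel":[0,-4,0],"dr":[0,0,0]},
    {"travel":[0,-4,0],"dr":[0,0,0]}
  ]
}}

```text
clock: 7.28
position: [0.6533, -0.0834, 0.0186]
ee_rot: [0.999, -0.033, 0.0, 0.002]
ft_force: [2.6, -10.4, -1.8]
grip_width: 0.0
```

>>> {"api": "servo_tool", "payload": {
  "moves": [
    {"travel":[0,-4,0],"dr":[0,0,0]},
    {"travel":[0,-4,0],"dr":[0,0,0]},
    {"travel":[0,-4,0],"dr":[0,0,0]},
    {"travel":[0,-4,0],"dr":[0,0,0]},
    {"travel":[0,-4,0],"dr":[0,0,0]},
    {"travel":[0,-4,0],"dr":[0,0,0]},
    {"travel":[0,-4,0],"dr":[0,0,0]},
    {"travel":[0,0,0],"dr":[0,0,0]}
  ]
}}

```text
clock: 8.28
position: [0.6554, -0.0561, 0.0192]
ee_rot: [0.999, -0.033, 0.001, 0.003]
ft_force: [-1.0, -11.6, 3.9]
grip_width: -0.0
```

```bash
python3 -c "
from h import *
where();a=look(-140,4,.06)"
```

```text
t 8.28 nest xyz [-193.8  -58.7   19.2] F n,m,z [-11.6   0.3   3.9] w -0.0
scene [[294.0, 228.2], [323.2, 211.1]] block nest x,y -141.4 3.3 sep 80.3 ang 0.094
side [[283.7, 197.7], [307.7, 214.2]] block nest x,y -140.5 4.3 sep 80.6 ang 0.092
mean x,y,ang [-141.     3.8] 0.093
```

>>> {"api": "servo_tool", "payload": {
  "moves": [
    {"travel":[0,-4,0],"dr":[0,0,0]},
    {"travel":[0,-3,0],"dr":[0,0,0]},
    {"travel":[0,0,0],"dr":[0,0,0]},
    {"travel":[0,6,0],"dr":[0,0,0]},
    {"travel":[0,14,0],"dr":[0,0,0]},
    {"travel":[0,14,0],"dr":[0,0,0]},
    {"travel":[-45,0,0],"dr":[0,0,0]},
    {"travel":[-45,0,0],"dr":[0,0,0]},
    {"travel":[-42,0,0],"dr":[0,0,0]},
    {"travel":[0,0,0],"dr":[0,0,0]}
  ]
}}

```text
clock: 9.62
position: [0.5188, -0.0713, 0.018]
ee_rot: [0.999, -0.032, -0.001, 0.001]
ft_force: [0.7, 0.4, 0.4]
grip_width: 0.001
```

```bash
python3 -c "
from h import *
where();a=look(-138,4,.145)
p=np.array(a[:2])-np.array([np.sin(a[3]),-np.cos(a[3])])*66-47.5*np.array([np.cos(a[3]),np.sin(a[3])]);print('near push face pt nest',p.round(1))"
```

```text
t 9.62 nest xyz [-217.5   76.7   18. ] F n,m,z [ 0.4 -0.7  0.4] w 0.001
scene [[295.8, 230.0], [323.9, 211.6]] block nest x,y -137.3 4.0 sep 80.3 ang 0.145
side [[282.0, 199.2], [307.2, 214.6]] block nest x,y -136.4 5.0 sep 80.5 ang 0.149
mean x,y,ang [-136.9    4.5] 0.147
near push face pt nest [-193.5   62.8]
```

>>> {"api": "servo_tool", "payload": {
  "moves": [
    {"travel":[12,-4,0],"dr":[0,0,0]},
    {"travel":[0,-4,0],"dr":[0,0,0]},
    {"travel":[0,-4,0],"dr":[0,0,0]},
    {"travel":[0,-4,0],"dr":[0,0,0]},
    {"travel":[0,-4,0],"dr":[0,0,0]},
    {"travel":[0,-4,0],"dr":[0,0,0]},
    {"travel":[0,-4,0],"dr":[0,0,0]},
    {"travel":[0,-4,0],"dr":[0,0,0]},
    {"travel":[0,-4,0],"dr":[0,0,0]},
    {"travel":[0,-4,0],"dr":[0,0,0]},
    {"travel":[0,-4,0],"dr":[0,0,0]},
    {"travel":[0,0,0],"dr":[0,0,0]}
  ]
}}

```text
clock: 11.22
position: [0.5349, -0.0325, 0.0181]
ee_rot: [0.999, -0.034, -0.002, 0.003]
ft_force: [-10.1, -18.7, 10.8]
grip_width: -0.003
```

```bash
python3 -c "
from h import *
where();a=look(-124,4,-.06)"
```

```text
t 11.22 nest xyz [-177.8   63.1   18.1] F n,m,z [-19.3   8.9  10.8] w -0.003
scene [[296.7, 231.4], [328.5, 218.6]] block nest x,y -124.2 3.1 sep 78.2 ang -0.078
side [[280.5, 200.0], [299.5, 219.0]] block nest x,y -122.9 4.0 sep 78.4 ang -0.074
mean x,y,ang [-123.6    3.6] -0.076
```

>>> {"api": "servo_tool", "payload": {
  "moves": [
    {"travel":[0,-3,0],"dr":[0,0,0]},
    {"travel":[0,-3,0],"dr":[0,0,0]},
    {"travel":[0,-3,0],"dr":[0,0,0]},
    {"travel":[0,0,0],"dr":[0,0,0]},
    {"travel":[0,6,0],"dr":[0,0,0]},
    {"travel":[0,14,0],"dr":[0,0,0]},
    {"travel":[0,18,0],"dr":[0,0,0]},
    {"travel":[0,0,0],"dr":[0,0,0]}
  ]
}}

```text
clock: 12.32
position: [0.5346, -0.0582, 0.0181]
ee_rot: [0.999, -0.033, -0.0, 0.0]
ft_force: [0.3, -0.4, -0.2]
grip_width: -0.002
```

```bash
python3 -c "
from h import *
where();a=look(-121,4,-.145)
p=np.array(a[:2])+np.array([np.sin(a[3]),-np.cos(a[3])])*66-47.5*np.array([np.cos(a[3]),np.sin(a[3])]);print('far push face pt nest',p.round(1))"
```

```text
t 12.32 nest xyz [-203.4   61.8   18.1] F n,m,z [-0.4 -0.3 -0.2] w -0.002
scene [[296.2, 233.5], [329.1, 221.2]] block nest x,y -118.8 -0.1 sep 79.5 ang -0.108
side [[278.2, 200.0], [296.6, 219.8]] block nest x,y -117.5 0.9 sep 79.4 ang -0.107
mean x,y,ang [-118.1    0.4] -0.107
far push face pt nest [-172.4  -60.1]
```

Lead is only 17 mm; I want at least 20, so I'll nudge farther out on that end.

>>> {"api": "servo_tool", "payload": {
  "moves": [
    {"travel":[-12,-8,0],"dr":[0,0,0]},
    {"travel":[0,-8,0],"dr":[0,0,0]},
    {"travel":[0,-8,0],"dr":[0,0,0]},
    {"travel":[0,-5,0],"dr":[0,0,0]},
    {"travel":[0,-4,0],"dr":[0,0,0]},
    {"travel":[0,-4,0],"dr":[0,0,0]},
    {"travel":[0,-4,0],"dr":[0,0,0]},
    {"travel":[0,0,0],"dr":[0,0,0]}
  ]
}}

```text
clock: 13.42
position: [0.5245, -0.0186, 0.0182]
ee_rot: [0.999, -0.033, -0.001, 0.002]
ft_force: [-5.4, -14.0, 5.8]
grip_width: 0.005
```

```bash
python3 -c "
from h import *
where();a=look(-115,1,-.14)"
```

```text
t 13.43 nest xyz [-164.6   74.3   18.2] F n,m,z [-14.3   4.5   5.8] w 0.005
scene [[296.3, 233.7], [330.1, 222.5]] block nest x,y -116.5 -0.1 sep 80.0 ang -0.150
side [[278.0, 200.1], [295.5, 220.6]] block nest x,y -115.5 0.8 sep 80.3 ang -0.142
mean x,y,ang [-116.     0.4] -0.146
```

>>> {"api": "servo_tool", "payload": {
  "moves": [
    {"travel":[0,6,0],"dr":[0,0,0]},
    {"travel":[0,14,0],"dr":[0,0,0]},
    {"travel":[0,17,0],"dr":[0,0,0]},
    {"travel":[44,0,0],"dr":[0,0,0]},
    {"travel":[45,0,0],"dr":[0,0,0]},
    {"travel":[45,0,0],"dr":[0,0,0]},
    {"travel":[0,0,0],"dr":[0,0,0]},
    {"travel":[0,-8,0],"dr":[0,0,0]},
    {"travel":[0,-5,0],"dr":[0,0,0]},
    {"travel":[0,-4,0],"dr":[0,0,0]},
    {"travel":[0,-4,0],"dr":[0,0,0]},
    {"travel":[0,-4,0],"dr":[0,0,0]}
  ]
}}

```text
clock: 15.02
position: [0.6582, -0.0391, 0.0189]
ee_rot: [0.999, -0.033, 0.001, 0.003]
ft_force: [2.7, -13.0, 0.0]
grip_width: -0.0
```

>>> {"api": "servo_tool", "payload": {
  "moves": [
    {"travel":[0,-4,0],"dr":[0,0,0]},
    {"travel":[0,-4,0],"dr":[0,0,0]},
    {"travel":[0,-4,0],"dr":[0,0,0]},
    {"travel":[0,-4,0],"dr":[0,0,0]},
    {"travel":[0,-4,0],"dr":[0,0,0]},
    {"travel":[0,-4,0],"dr":[0,0,0]},
    {"travel":[0,-4,0],"dr":[0,0,0]},
    {"travel":[0,0,0],"dr":[0,0,0]}
  ]
}}

```text
clock: 16.02
position: [0.6604, -0.0112, 0.0192]
ee_rot: [0.999, -0.033, 0.001, 0.003]
ft_force: [1.2, -12.1, 3.1]
grip_width: 0.001
```

```bash
python3 -c "
from h import *
where();a=look(-100,1,.12)"
```

```text
t 16.02 nest xyz [-148.7  -60.9   19.2] F n,m,z [-12.   -2.    3.1] w 0.001
scene [[303.6, 243.4], [331.8, 224.0]] block nest x,y -99.0 0.9 sep 80.0 ang 0.152
side [[268.6, 206.3], [293.8, 222.0]] block nest x,y -97.8 1.8 sep 80.1 ang 0.159
mean x,y,ang [-98.4   1.4] 0.156
```

Fourth swing reached 0.156 rad (25 mm lead). Next I'll back off, centre the tool and open the jaws, so both fingers push the block square.

>>> {"api": "servo_tool", "payload": {
  "moves": [
    {"travel":[0,6,0],"dr":[0,0,0]},
    {"travel":[0,14,0],"dr":[0,0,0]},
    {"travel":[0,14,0],"dr":[0,0,0]},
    {"travel":[-31,0,0],"dr":[0,0,0]},
    {"travel":[-31,0,0],"dr":[0,0,0]},
    {"travel":[0,0,0],"dr":[0,0,0]}
  ]
}}

```text
clock: 16.88
position: [0.5941, -0.0377, 0.0182]
ee_rot: [1.0, -0.031, -0.001, 0.0]
ft_force: [0.4, -0.1, 0.3]
grip_width: 0.001
```

>>> {"api": "servo_tool", "payload": {
  "claw": 0,
  "moves": [
    {"travel":[0,0,4],"dr":[0,0,0]},
    {"travel":[0,0,4],"dr":[0,0,0]},
    {"travel":[0,0,0],"dr":[0,0,0]},
    {"travel":[0,0,0],"dr":[0,0,0]},
    {"travel":[0,0,0],"dr":[0,0,0]},
    {"travel":[0,0,0],"dr":[0,0,0]}
  ]
}}

```text
clock: 17.62
position: [0.5962, -0.0367, 0.0104]
ee_rot: [1.0, -0.031, 0.0, 0.0]
ft_force: [0.1, 0.2, 0.5]
grip_width: 0.997
```

```bash
python3 -c "
from h import *
where();print(np.degrees(np.arctan2(*rot()[[1,0],1]))-np.degrees(TH))"
```

```text
t 17.62 nest xyz [-178.2    1.7   10.4] F n,m,z [ 0.2 -0.1  0.5] w 0.997
-179.9762402416117
```

>>> {"api": "servo_tool", "payload": {
  "moves": [
    {"travel":[0,-8,0],"dr":[0,0,0]},
    {"travel":[0,-5,0],"dr":[0,0,0]},
    {"travel":[0,-4,0],"dr":[0,0,0]},
    {"travel":[0,-4,0],"dr":[0,0,0]},
    {"travel":[0,-4,0],"dr":[0,0,0]},
    {"travel":[0,-4,0],"dr":[0,0,0]},
    {"travel":[0,-4,0],"dr":[0,0,0]},
    {"travel":[0,-4,0],"dr":[0,0,0]},
    {"travel":[0,-4,0],"dr":[0,0,0]},
    {"travel":[0,-4,0],"dr":[0,0,0]},
    {"travel":[0,-4,0],"dr":[0,0,0]},
    {"travel":[0,0,0],"dr":[0,0,0]}
  ]
}}

```text
clock: 19.12
position: [0.5981, 0.0054, 0.01]
ee_rot: [0.999, -0.034, -0.001, 0.004]
ft_force: [-5.4, -19.6, 6.8]
grip_width: 1.005
```

```bash
python3 -c "
from h import *
where();a=look(-74,1,0)"
```

```text
t 19.12 nest xyz [-136.     2.4   10. ] F n,m,z [-19.9   4.1   6.8] w 1.005
scene [[304.0, 249.3], [336.1, 233.2]] block nest x,y -79.7 -5.2 sep 80.4 ang -0.003
side [[262.6, 207.5], [283.9, 226.0]] block nest x,y -78.7 -4.2 sep 79.7 ang 0.012
mean x,y,ang [-79.2  -4.7] 0.005
```

>>> {"api": "servo_tool", "payload": {
  "moves": [
    {"travel":[0,-3,0],"dr":[0,0,0]},
    {"travel":[0,-3,0],"dr":[0,0,0]},
    {"travel":[0,-3,0],"dr":[0,0,0]},
    {"travel":[0,-3,0],"dr":[0,0,0]},
    {"travel":[0,-3,0],"dr":[0,0,0]},
    {"travel":[0,-3,0],"dr":[0,0,0]},
    {"travel":[0,-3,0],"dr":[0,0,0]},
    {"travel":[0,-2,0],"dr":[0,0,0]},
    {"travel":[0,-2,0],"dr":[0,0,0]},
    {"travel":[0,0,0],"dr":[0,0,0]}
  ]
}}

```text
clock: 20.48
position: [0.6006, 0.0303, 0.01]
ee_rot: [0.999, -0.034, -0.001, 0.004]
ft_force: [-1.2, -19.3, 3.5]
grip_width: 1.0
```

```bash
python3 -c "
from h import *
where();a=look(-54,-4,0)"
```

```text
t 20.48 nest xyz [-111.     1.5   10. ] F n,m,z [-19.3  -0.    3.5] w 1.0
scene [[309.9, 258.4], [341.8, 241.7]] block nest x,y -54.8 -6.4 sep 79.4 ang 0.006
side [[253.9, 212.4], [275.2, 231.4]] block nest x,y -53.8 -5.0 sep 80.1 ang 0.010
mean x,y,ang [-54.3  -5.7] 0.008
```

>>> {"api": "servo_tool", "payload": {
  "moves": [
    {"travel":[0,-1,0],"dr":[0,0,0]},
    {"travel":[0,-1,0],"dr":[0,0,0]},
    {"travel":[0,-1,0],"dr":[0,0,0]},
    {"travel":[0,-1,0],"dr":[0,0,0]},
    {"travel":[0,-1,0],"dr":[0,0,0]}
  ]
}}

```text
clock: 21.2
position: [0.6009, 0.0336, 0.01]
ee_rot: [0.999, -0.034, -0.001, 0.005]
ft_force: [-3.9, -26.0, 7.1]
grip_width: 1.001
```

>>> {"api": "servo_tool", "payload": {
  "moves": [
    {"travel":[0,-1,0],"dr":[0,0,0]}
  ]
}}

```text
clock: 21.32
position: [0.6009, 0.0336, 0.01]
ee_rot: [0.999, -0.035, -0.001, 0.005]
ft_force: [-3.3, -28.7, 7.8]
grip_width: 1.001
```

>>> {"api": "servo_tool", "payload": {
  "moves": [
    {"travel":[0,-1,0],"dr":[0,0,0]}
  ]
}}

```text
clock: 21.45
position: [0.6009, 0.0335, 0.01]
ee_rot: [0.999, -0.035, -0.001, 0.006]
ft_force: [-5.6, -31.6, 9.0]
grip_width: 0.999
```

```bash
python3 -c "
from h import *
where();a=look(-50,-5,0)
a=manip.camera('scene')[160:340,225:425];b=manip.camera('side')[150:330,180:360]
f=lambda i:np.clip(cv2.resize(i,None,fx=3,fy=3,interpolation=cv2.INTER_CUBIC)*1.5,0,255).astype('uint8')
cv2.imwrite('pics/d.png',f(b))"
```

```text
t 21.45 nest xyz [-107.8    1.4   10. ] F n,m,z [-31.9   3.6   9. ] w 0.999
scene [[310.7, 259.7], [342.7, 242.8]] block nest x,y -51.5 -6.5 sep 79.6 ang 0.009
side [[252.6, 213.1], [273.8, 232.0]] block nest x,y -50.2 -5.7 sep 79.7 ang 0.011
mean x,y,ang [-50.8  -6.1] 0.01
```

View pics/d.png

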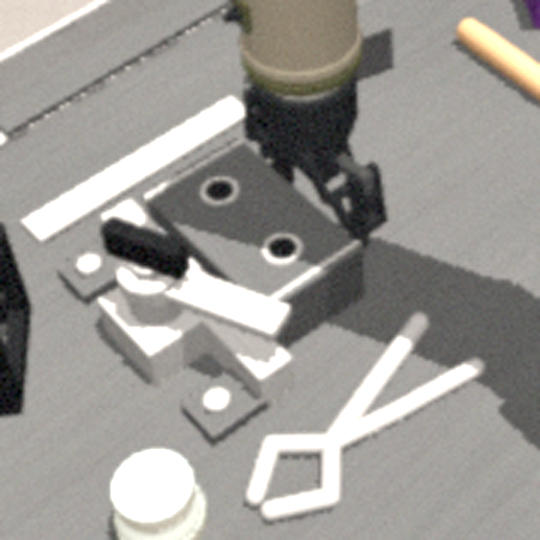

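>>> {"api": "servo_tool", "payload": {
  "moves": [
    {"travel":[0,0,0],"dr":[0,0,1.5]},
    {"travel":[0,0,0],"dr":[0,0,1.5]},
    {"travel":[0,0,0],"dr":[0,0,0]}
  ]
}}

```text
clock: 22.02
position: [0.6, 0.0312, 0.01]
ee_rot: [0.998, -0.061, -0.002, 0.008]
ft_force: [-9.8, -36.4, 13.9]
grip_width: 0.998
```

```bash
python3 -c "
from h import *
where();a=look(-50,-5,0)"
```

```text
t 22.02 nest xyz [-110.1    2.1   10. ] F n,m,z [-36.9   7.5  13.9] w 0.998
scene [[310.7, 259.7], [342.7, 242.8]] block nest x,y -51.5 -6.6 sep 79.6 ang 0.009
side [[252.7, 212.9], [273.8, 231.8]] block nest x,y -50.6 -6.0 sep 79.6 ang 0.011
mean x,y,ang [-51.1  -6.3] 0.01
```

>>> {"api": "servo_tool", "payload": {
  "moves": [
    {"travel":[0,0,0],"dr":[0,0,-2]},
    {"travel":[0,0,0],"dr":[0,0,-2]},
    {"travel":[0,0,0],"dr":[0,0,-2]},
    {"travel":[0,0,0],"dr":[0,0,0]}
  ]
}}

```text
clock: 22.62
position: [0.6016, 0.032, 0.01]
ee_rot: [1.0, -0.011, -0.001, 0.006]
ft_force: [-2.1, -31.4, 5.5]
grip_width: 1.0
```

```bash
python3 -c "
from h import *
where();a=look(-50,-5,0)"
```

```text
t 22.62 nest xyz [-109.3    0.5   10. ] F n,m,z [-31.4   0.1   5.5] w 1.0
scene [[310.7, 259.9], [342.4, 242.8]] block nest x,y -51.4 -6.9 sep 79.3 ang 0.016
side [[253.1, 213.2], [273.9, 231.7]] block nest x,y -50.9 -5.4 sep 77.9 ang 0.014
mean x,y,ang [-51.2  -6.1] 0.015
```

>>> {"api": "servo_tool", "payload": {
  "claw": 0.45,
  "moves": [
    {"travel":[0,8,0],"dr":[0,0,3]},
    {"travel":[0,15,0],"dr":[0,0,0]},
    {"travel":[0,10,-20],"dr":[0,0,0]},
    {"travel":[0,0,-50],"dr":[0,0,0]},
    {"travel":[0,0,-50],"dr":[0,0,0]},
    {"travel":[0,0,-50],"dr":[0,0,0]},
    {"travel":[0,-20,-40],"dr":[0,0,8]},
    {"travel":[0,0,0],"dr":[0,0,10]},
    {"travel":[0,0,0],"dr":[0,0,10]},
    {"travel":[0,0,0],"dr":[0,0,10]},
    {"travel":[0,0,0],"dr":[0,0,0]}
  ]
}}

```text
clock: 24.1
position: [0.6005, 0.0314, 0.2213]
ee_rot: [0.935, -0.354, 0.0, -0.0]
ft_force: [-0.2, -0.4, 0.4]
grip_width: 0.55
```

```bash
python3 -c "
from h import *
where();look(-50,-5,0)
print('tool x deg',np.degrees(np.arctan2(*rot()[[1,0],0])), manip.get_obs()['joint_pos'])
print('delta to above knob',delta([612,183.5,200]))
print('cube top',[np.round(ray('scene',p,.1)*1000) for p in((334,333),(393,333))],[np.round(ray('side',p,.1)*1000) for p in((188,228),(128,255))])
cv2.imwrite('pics/w0.png',manip.camera('wrist'))"
```

```text
t 24.1 nest xyz [-110.     1.6  221.3] F n,m,z [-0.4  0.1  0.4] w 0.55
scene [[310.8, 259.9], [343.1, 243.1]] block nest x,y -50.7 -6.4 sep 80.1 ang 0.001
side [[252.5, 213.0], [273.5, 232.4]] block nest x,y -49.5 -5.6 sep 80.5 ang -0.004
mean x,y,ang [-50.1  -6. ] -0.002
tool x deg -41.310652298223474 [ 0.31878697  0.33794728 -0.55981655  1.51835453  0.18207411  1.33720129
 -0.97870051]
delta to above knob [ -91.9 -121.9   20.9]
cube top [array([716., 248., 100.]), array([633., 305., 100.])] [array([684., 236., 100.]), array([711., 364., 100.])]
```

>>> {"api": "servo_tool", "payload": {
  "moves": [
    {"travel":[-23,-30.5,0],"dr":[0,0,0]},
    {"travel":[-23,-30.5,0],"dr":[0,0,0]},
    {"travel":[-23,-30.5,0],"dr":[0,0,0]},
    {"travel":[-23,-30.5,0],"dr":[0,0,0]},
    {"travel":[0,0,0],"dr":[0,0,9]},
    {"travel":[0,0,0],"dr":[0,0,9]},
    {"travel":[0,0,0],"dr":[0,0,9]},
    {"travel":[0,0,0],"dr":[0,0,0]}
  ]
}}

```text
clock: 25.25
position: [0.6128, 0.1834, 0.2204]
ee_rot: [0.827, -0.562, 0.0, 0.0]
ft_force: [1.4, 0.5, 0.3]
grip_width: 0.551
```

```bash
python3 -c "
from h import *
where();c=manip.calibration('wrist');np.savez('w.npz',K=c['intrinsics'],V=c['view'])
print('tool x deg',np.degrees(np.arctan2(*rot()[[1,0],0])), np.round(manip.get_obs()['joint_pos'],2))
print(delta([612,183.5,200]))
cv2.imwrite('pics/w1.png',manip.camera('wrist'))"
```

```text
t 25.25 nest xyz [ 42.6  -1.1 220.4] F n,m,z [ 0.6 -1.4  0.3] w 0.551
tool x deg -68.4001665316033 [ 0.03  0.42 -0.53  1.41  0.21  1.37 -1.7 ]
[-0.4  0.7 20.4]
```

View pics/w1.png

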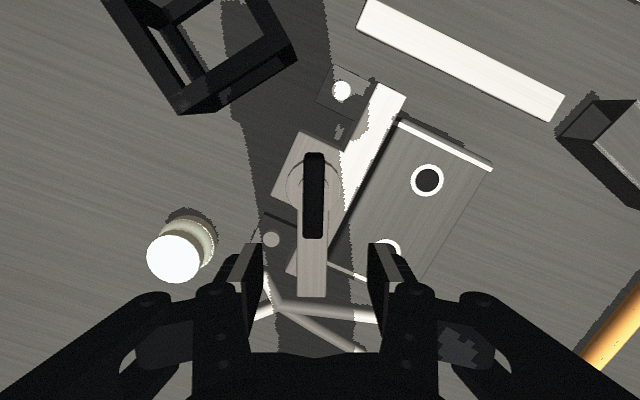

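```bash
python3 -c "
from h import *
c={'intrinsics':np.load('w.npz')['K'],'view':np.load('w.npz')['V']}
g=cv2.cvtColor(cv2.imread('pics/w1.png'),cv2.COLOR_BGR2GRAY)[140:245,290:335]
_,mk=cv2.threshold(g,45,255,cv2.THRESH_BINARY_INV);k=max(cv2.findContours(mk,0,2)[0],key=cv2.contourArea)
r=cv2.minAreaRect(k);bx=cv2.boxPoints(r)+[290,140];print(r,bx.round())
P=np.array([ray('wrist',q,.1195,c)*1000 for q in bx]);print(P.round(1))
e=[(P[i]-P[(i+1)%4]) for i in(0,1)];e.sort(key=np.linalg.norm);print([np.linalg.norm(x).round(1) for x in e],'handle dir deg',np.degrees(np.arctan2(e[1][1],e[1][0])),P.mean(0))
t=[ray('wrist',q,.079,c)*1000 for q in((297,296),(326,296))];print('tip',np.mean(t,0))
L=[ray('wrist',q,.06,c)*1000 for q in((427,180),(386,250))];d=L[1]-L[0];print('holes',np.degrees(np.arctan2(d[1],d[0])))
B=[ray('wrist',q,.04,c)*1000 for q in((407,97),(344,206))];d=B[1]-B[0];print('bar back?',B)
print(delta([*P.mean(0)[:2],89]))"
```

```text
((23.5, 55.0), (86.0, 21.0), 90.0) [[303. 152.]
 [324. 152.]
 [324. 238.]
 [303. 238.]]
[[642.4 202.7 119.5]
 [647.9 188.7 119.5]
 [586.6 163.9 119.5]
 [580.7 178.9 119.5]]
[np.float64(15.1), np.float64(66.1)] handle dir deg 22.003081277230315 [614.39581915 183.55759133 119.5       ]
tip [512.95636718 145.72106205  79.        ]
holes 175.758857489317
bar back? [array([712.9612403 , 131.15589747,  40.        ]), array([596.33018216, 144.14833437,  40.        ])]
[  0.4  -1.5 131.4]
```

>>> {"api": "servo_tool", "payload": {
  "moves": [
    {"travel":[0,-1,32],"dr":[0,0,0]},
    {"travel":[0,0,32],"dr":[0,0,0]},
    {"travel":[0,0,32],"dr":[0,0,0]},
    {"travel":[0,0,20],"dr":[0,0,0]},
    {"travel":[0,0,14],"dr":[0,0,0]},
    {"travel":[0,0,0],"dr":[0,0,0]}
  ]
}}

```text
clock: 26.05
position: [0.6136, 0.1837, 0.0898]
ee_rot: [0.826, -0.563, -0.0, 0.0]
ft_force: [0.6, -0.2, -0.3]
grip_width: 0.553
```

>>> {"api": "servo_tool", "payload": {
  "claw": 1,
  "squeeze": 40,
  "moves": [
    {"travel":[0,0,0],"dr":[0,0,0]},
    {"travel":[0,0,0],"dr":[0,0,0]},
    {"travel":[0,0,0],"dr":[0,0,0]},
    {"travel":[0,0,0],"dr":[0,0,0]},
    {"travel":[0,0,0],"dr":[0,0,0]}
  ]
}}

```text
clock: 26.68
position: [0.6142, 0.1853, 0.092]
ee_rot: [0.827, -0.563, 0.0, -0.001]
ft_force: [-2.9, 3.8, 5.6]
grip_width: 0.182
```

```bash
python3 -c "
from h import *
where();print('tool x deg',np.degrees(np.arctan2(*rot()[[1,0],0])),manip.get_obs()['torque'])"
```

```text
t 26.68 nest xyz [44.6 -2.4 92. ] F n,m,z [3.7 3.2 5.6] w 0.182
tool x deg -68.50702052268413 [0.48069955 0.45165063 0.07603302]
```

>>> {"api": "servo_tool", "payload": {
  "moves": [
    {"travel":[0,0,0],"dr":[0,0,-6.5]},
    {"travel":[0,0,0],"dr":[0,0,-6.5]},
    {"travel":[0,0,0],"dr":[0,0,-6.5]},
    {"travel":[0,0,0],"dr":[0,0,-6.5]},
    {"travel":[0,0,0],"dr":[0,0,-6.5]},
    {"travel":[0,0,0],"dr":[0,0,-6.5]},
    {"travel":[0,0,0],"dr":[0,0,-6.5]},
    {"travel":[0,0,0],"dr":[0,0,-6.5]},
    {"travel":[0,0,0],"dr":[0,0,-6.5]},
    {"travel":[0,0,0],"dr":[0,0,-6.7]},
    {"travel":[0,0,0],"dr":[0,0,0]},
    {"travel":[0,0,0],"dr":[0,0,0]}
  ]
}}

```text
clock: 28.18
position: [0.6125, 0.1866, 0.092]
ee_rot: [1.0, -0.028, -0.0, -0.001]
ft_force: [-9.7, 4.8, 9.4]
grip_width: 0.176
```

```bash
python3 -c "
from h import *
where();print('tool x deg',np.degrees(np.arctan2(*rot()[[1,0],0])),manip.get_obs()['torque'],manip.get_obs()['joint_pos'])
a=manip.camera('scene')[160:340,225:425];b=manip.camera('side')[130:330,180:380]
f=lambda i:np.clip(cv2.resize(i,(400,400),interpolation=cv2.INTER_CUBIC)*1.4,0,255).astype('uint8')
a=manip.camera('scene')[150:350,225:425]
cv2.imwrite('pics/e.png',np.hstack([f(a),f(b)]))"
```

```text
t 28.18 nest xyz [45.8 -0.7 92. ] F n,m,z [ 4.2 10.   9.4] w 0.176
tool x deg -3.226471359617823 [1.0760066  1.89720888 0.07094863] [ 0.16272075  0.57816627 -0.71818568  1.54338278  0.39821834  1.17097233
 -0.68748097]
```

View pics/e.png

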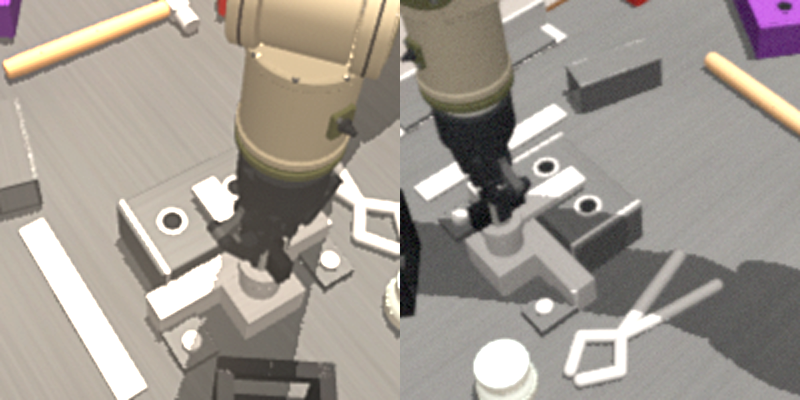

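>>> {"api": "servo_tool", "payload": {
  "squeeze": 60,
  "moves": [
    {"travel":[0,0,0],"dr":[0,0,0]},
    {"travel":[0,0,0],"dr":[0,0,0]},
    {"travel":[0,0,-2],"dr":[0,0,0]},
    {"travel":[0,0,-2],"dr":[0,0,0]},
    {"travel":[0,0,-2],"dr":[0,0,0]},
    {"travel":[0,0,-2],"dr":[0,0,0]},
    {"travel":[0,0,-2],"dr":[0,0,0]},
    {"travel":[0,0,-2],"dr":[0,0,0]},
    {"travel":[0,0,-2],"dr":[0,0,0]},
    {"travel":[0,0,-2],"dr":[0,0,0]},
    {"travel":[0,0,0],"dr":[0,0,0]}
  ]
}}

```text
clock: 29.7
position: [0.6124, 0.1865, 0.1044]
ee_rot: [1.0, -0.028, -0.001, -0.002]
ft_force: [3.8, 10.0, -19.3]
grip_width: 0.172
```

>>> {"api": "servo_tool", "payload": {
  "moves": [
    {"travel":[0,0,-2],"dr":[0,0,0]},
    {"travel":[0,0,0],"dr":[0,0,0]}
  ]
}}

```text
clock: 29.95
position: [0.6123, 0.1865, 0.1046]
ee_rot: [1.0, -0.028, -0.001, -0.002]
ft_force: [10.0, 13.9, -34.2]
grip_width: 0.173
```

>>> {"api": "servo_tool", "payload": {
  "moves": [
    {"travel":[0,0,2],"dr":[0,0,0]},
    {"travel":[0,0,0],"dr":[0,0,0]}
  ]
}}

```text
clock: 30.2
position: [0.6124, 0.1865, 0.1044]
ee_rot: [1.0, -0.028, -0.001, -0.002]
ft_force: [3.3, 9.3, -18.3]
grip_width: 0.175
```

>>> {"api": "servo_tool", "payload": {
  "claw": 0.45,
  "moves": [
    {"travel":[0,0,0],"dr":[0,0,0]},
    {"travel":[0,0,0],"dr":[0,0,0]},
    {"travel":[0,0,0],"dr":[0,0,0]},
    {"travel":[0,0,0],"dr":[0,0,0]}
  ]
}}

```text
clock: 30.7
position: [0.614, 0.1835, 0.1067]
ee_rot: [1.0, -0.03, 0.0, 0.0]
ft_force: [0.8, 0.2, -0.2]
grip_width: 0.551
```

>>> {"api": "servo_tool", "payload": {
  "moves": [
    {"travel":[0,0,-10],"dr":[0,0,0]},
    {"travel":[0,0,-20],"dr":[0,0,0]},
    {"travel":[0,0,-40],"dr":[0,0,0]},
    {"travel":[0,0,-40],"dr":[0,0,0]},
    {"travel":[0,0,0],"dr":[0,0,0]}
  ]
}}

```text
clock: 31.32
position: [0.6153, 0.1849, 0.2216]
ee_rot: [1.0, -0.029, 0.003, -0.001]
ft_force: [0.1, 0.7, -0.7]
grip_width: 0.551
```

```bash
python3 -c "
from h import *
where();look(-50,-6,0)
c=manip.calibration('wrist');np.savez('w.npz',K=c['intrinsics'],V=c['view'])
w=manip.camera('wrist');cv2.imwrite('pics/w2.png',w)
cv2.imwrite('pics/f.png',cv2.resize(manip.camera('side')[150:310,190:350],None,fx=3,fy=3,interpolation=cv2.INTER_CUBIC))"
```

```text
t 31.32 nest xyz [ 44.2  -3.5 221.6] F n,m,z [ 0.7 -0.  -0.7] w 0.551
scene [[310.8, 259.9], [345.7, 240.5]] block nest x,y -52.1 -2.1 sep 88.7 ang 0.031
side [[252.7, 213.1], [273.5, 232.4]] block nest x,y -49.7 -5.3 sep 79.9 ang -0.006
mean x,y,ang [-50.9  -3.7] 0.012
```

View pics/w2.png

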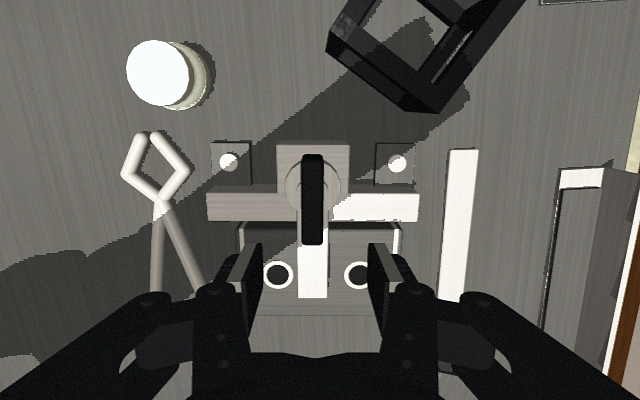

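```bash
python3 -c "
from h import *
z=np.load('w.npz');c={'intrinsics':z['K'],'view':z['V']};f=c['intrinsics'][0,0]
cz=-(c['view'][:3,:3].T@c['view'][:3,3])[2];print('cam z',cz)
w=cv2.cvtColor(cv2.imread('pics/w2.png'),6)
_,mk=cv2.threshold(w[140:250,298:330],45,255,1);k=max(cv2.findContours(mk,0,2)[0],key=cv2.contourArea);x,y,ww,h=cv2.boundingRect(k);print('handle px',ww,h,'px before 21 x 86')
N=lambda q,zz:[(ray('wrist',q,zz,c)*1000-O)@v for v in(n,m)]
for u in(260,380):
  col=w[205:240,u].astype(int);print(u,col.tolist())
for q in((230,220.5),(415,220.5)):print('bar edge',np.round(N(q,.04),1))
for q in((250,223.5),(390,223.5)):print('block front edge',np.round(N(q,.06),1))
"
```

```text
cam z 0.3602324928367437
handle px 23 91 px before 21 x 86
260 [154, 157, 154, 150, 153, 155, 155, 151, 151, 150, 156, 158, 149, 149, 154, 148, 40, 26, 28, 32, 32, 30, 25, 40, 43, 52, 63, 64, 67, 68, 67, 59, 63, 65, 57]
380 [247, 245, 244, 244, 244, 244, 245, 243, 244, 244, 247, 247, 246, 246, 251, 146, 162, 22, 27, 33, 33, 36, 31, 36, 66, 106, 117, 129, 125, 126, 127, 130, 126, 126, 123]
bar edge [-1.8 81.8]
bar edge [  -1.3 -102.6]
block front edge [ 2.2 58. ]
block front edge [  2.6 -73.1]
```

```bash
python3 -c "
from workcell import manip
print(manip.hand_in())"
```

```text
the job is handed in; nothing more can be done
None
```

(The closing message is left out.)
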